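# Dock the slide-on battery pack and reset the charger

### The arm

A 6-joint arm with a two-finger parallel gripper is mounted at the origin on a cart in front of the work surface, level with it; the furniture and walls round the work are solid. World frame = base frame: x ahead of the robot, y to its left, z up, the work surface at z = 0. Lengths are in m, angles in rad, forces in N, time in s.
With the tool pointing down it reaches from about 0.375 to 0.975 m from the base axis. Payload 3.8 kg.
Tool frame: the origin (TCP) lies midway between the tips of the shut fingers; the grasp point (between the pads) lies 19 mm behind it; z points along the fingers, y is the line along which they close (so a half turn about z gives the same grasp; the last joint's range is limited). The gripper opens to 85 mm and grips with 20 to 120 N. Pads are 22 mm wide; open, the fingers measure 114 mm over their backs; the gripper's body (76 mm by 85 mm) begins 54 mm behind the grasp point. The pads swing forward as they close: fully open they stand 13 mm farther back than shut.
Start: joints at [1.225, 0.264, 1.604, -0, 1.274, -0.037], TCP at [0.205, 0.643, 0.231] pointing down, gripper open.
Joint ranges: [-2.63, 2.63], [-0.94, 2.18], [0.31, 2.57], [-1.31, 4.45], [0, 2.66], [-2.55, 2.55]. Speed limits (rad/s): [2.57, 2.57, 3.14, 3.14, 3.14, 3.14].

### API

Orientations are given as a rotation vector (axis times angle).
In Python, from workcell import * gives the robot as it stands. The module is installed in compiled form; this text tells all that it offers.
- The arm moves only by the tool apply_moves, never from a script. Its arguments are lists of equal length, an entry for each row: "fingers": the opening, from 0 (shut) to 1 (fully open); "travel": the shift along the tool's x, y, z normalised to -1 to 1, where 1 is 0.05 m, a list of three; "rotation": the turn, a rotation vector about the tool's x, y, z normalised to -1 to 1, where 1 is 6 degrees, a list of three. In form: {"fingers": [fingers, ...], "travel": [[dx, dy, dz], ...], "rotation": [[ax, ay, az], ...]}. A call has 1 to 12 rows; each row shifts and turns the commanded pose from where the row before left it, along the tool's axes as they then stand; what a row does not reach is not made up. A row lasts 1/10 s, in which the tool goes at most 50 mm and 8.59 degrees, less where a joint would pass 70% of its speed; a pose out of reach is approached as far as the arm can. A call with a number of a shift or a turn outside -1 to 1 is refused whole. A call with a gripper value outside its range is refused whole. The fingers move at their own pace and stop on an object; "newtons" is the grip in N (left out, the last holds). Time passes only in rows, so rows that do not move let the fingers close. It gives the time, the measured TCP pose, the force, the opening and the grip force at its end, in the units of the state.
- read_state(): the state, without advancing time (a new reading comes with each control period).
- read_camera(name): name is "side" or "top"; returns a dict with "image" (400x640x3 uint8, red, green, blue), "fx", "fy", "cx", "cy" (pixels), "extrinsics" (4x4, takes a point from world to camera coordinates). Camera axes: x right, y down, z forward; pixel columns grow to the right and rows downward; lengths in m; the calibration is good to about 2 mm. A picture is of the moment at which its call begins. There is no depth.
- finish_job(): hands the job in; it is judged then, once.
Trained networks look in the newest picture that a camera, given by its name, has taken for a name from the list of things; names that differ only in an ending like _2 or _b are one class to them, and where a whole thing is asked for, a point or a joint stands for the part that bears it (a point fixed in the world has none). Each returns a list of dicts, best first, with "p" (0 to 1); they miss things now and then, are a little off and sometimes report something else, mostly with a low value. They report only what shows in the picture. A call takes as long as a camera call.
- regions_of(camera, name): "mask" (400x640 bool, what is visible of it) and "bbox" ([left, top, width, height] in pixels, round what is visible of it).
- tip_of(camera, name): "location" ([column, row] in pixels: a listed point, or the origin of a listed thing).
The state is a dict: "time": time; "q": joint angles; "joint_vel": joint speeds; "joint_torque": joint torques, N m; "tool_pos": TCP position; "tcp_rot": TCP orientation; "wrist_force": force on the tool from outside, world axes, zero at the start; "torque": the same for the moment, N m; "width": opening from 0.0 (shut) to 1.0 (fully open); "grip_force": force on a finger pad.
Only numpy, scipy, OpenCV 4.12 (cv2) and the standard library are available. Lean on these libraries where they do the work, as an engineer would, in place of code of your own. Each camera call takes 0.05 s, during which the arm holds its last target. There are 200 camera calls.

### The job

Slide the battery pack along the charger's rail until the sprung detent snaps into it and it sits fully home. Then push the small recessed reset button in the charger's front panel all the way in with the tip of the screwdriver, so that charging restarts, and lay the screwdriver back down on the bench. Leave the torch, the parts dish and the side cutters where they are, and do not drop the pack or the screwdriver.

Things in the scene. Friction and masses are not known exactly. Their poses are not given: they have to be found in the camera images.
- charger: Dark charger screwed to the bench, 150 (x) x 100 (y) x 79 mm; screw ears at its feet (128 mm over them). Origin: centre of its underside. The pack is slid on along its +x. Front panel at x = -75 mm; flat apron, 45 mm high, 100 wide, from x = -63 to 35; a tower 74 mm wide and 79 high fills x = 35 to 75 and stops the pack. A T rail runs on the apron along x.
- rail_nose (a point): Round front end of the T rail, at apron height (45 mm); charger x = -33 mm. From here the rail runs 68 mm along +x to the tower. Stem 24 mm wide, 5 high; flange above it 38 mm wide, 5 thick, top 55 mm above the bench. The pack can enter only here, from the front, sliding on the apron.
- charger_home (a point): Where the origin of the pack lies when the pack is fully home: charger x = -15.8, y = 0 mm, 45 mm above the bench; pack's x axis along the charger's x axis, its leading end 0.8 mm short of the tower.
- detent (a joint): Round-topped steel spring plunger, 22 mm across, in the rail's top at charger x = 0, standing 5.3 mm above the flange. 0 = up; the pack's roof presses it down (at most 0.007 m) while sliding over it, against about 15 N of push; it springs back to 0 in the pack's notch when the pack is home.
- battery_pack: Battery pack, grey case on a black slide channel, 100 (x) x 60 (y) x 54 mm, 0.45 kg, lying channel down. Origin: centre of underside. +x = leading end with three contact slots, -x = closed end with a 5 mm finger pull. Grip its flat sides across y. Channel open from x = -20 to the +x end: 41 mm wide, roof 12 mm up, lips 3.5 mm thick with a 27.6 mm slot go under the rail's flange.
- reset_button (a joint): Travel of the white reset button, 12 mm across: 0 = out, 0.003 m = fully in (about 4 N); springs back. It is pressed along the charger's +x.
- reset_face (a point): Centre of the reset button's outer face (moves with it). At rest it lies 6 mm inside the front panel in a round hole 14 mm across; in the middle of the panel; charger x = -69, y = 0 mm, 24.5 mm above the bench.
- screwdriver: Small screwdriver with a violet hexagonal handle, lying on the bench, 164 mm long. Origin: underside, middle of its length. Its y axis runs along it: handle 16 mm wide, 14 high from y = 0 to 73 mm, thin steel shaft 3.6 mm across to the tip at y = -82 mm. Centre line 7 mm above the underside.
- driver_tip (a point): Tip of the screwdriver's shaft.
- driver_handle (a point): Middle of the screwdriver's handle on its centre line, 118 mm behind the tip; grip here across the handle.
- torch: Bystander: dark grey torch lying on the bench, 132 mm long, 29 mm thick. Origin: below its centre.
- parts_dish: Bystander: round metal dish, 95 mm across, 23 mm high. Origin: centre of its underside.
- side_cutters: Bystander: side cutters with red handles lying flat, 130 x 43 x 11 mm. Origin: below the centre.

How it is judged:
On the way, in this order (a step that is already met when the one before it is completed fails the run):
1. the pack is on the rail, fully home, with the detent in its notch (x of battery_pack in the frame of charger between -0.0178 and -0.0138 m and y of battery_pack in the frame of charger between -0.003 and 0.003 m and z of battery_pack in the frame of charger between 0.042 and 0.048 m and angle between the x axis of battery_pack and the x axis of charger, either way round below 0.06 rad and angle between battery_pack's own z axis and vertical below 0.06 rad and value of joint detent below 0.0012 m), for 0.2 s.
2. the reset button is pushed in by the screwdriver's tip while the pack is home (all of step 1 and value of joint reset_button above 0.002 m and distance between driver_tip and reset_face below 0.009 m), for 0.05 s.
At the end, for the whole second after the job is handed in: Pack on the rail within 2 mm of home along it, 3 mm across and in height, straight to 0.06 rad, detent up (under 1.2 mm). Reset button pressed over 2 mm by the driver tip since, and out again (under 1 mm). Screwdriver lying on the bench (tip and handle centre under 25 mm high), all at rest (all of step 1 and value of joint reset_button below 0.001 m and height (world z) of each of driver_tip, driver_handle below 0.025 m and linear speed of each of screwdriver, battery_pack below 0.02 m/s); the robot touches nothing.
It fails at once if a bystander (torch, parts dish, side cutters) is shifted by more than 20 mm (distance of any of torch, parts_dish, side_cutters from where it was at the start of the episode above 0.02 m).
It fails at once if the pack or the screwdriver is dropped (falls faster than 1 m/s out of the fingers) ((linear speed of battery_pack above 1 m/s and contact force between the fingers and battery_pack below 0.05 N) or (linear speed of screwdriver above 1 m/s and contact force between the fingers and screwdriver below 0.05 N)).
It also fails if it takes over 59 s, if anything falls off the work surface, if the arm or the gripper's body presses on something with over 40 N, if the wrist force passes 120 N, or if a joint passes its speed limit or range.

## Working session

There is one attempt and no reset: what is moved stays moved. The work goes in short steps, Python scripts to look and compute and a tool call to move; the robot and the scene stay as the last step left them, time stands still between calls to the robot, and variables do not carry over. Pictures are saved under pics/ and viewed, at most 10 in all, crops included, and the job is handed in when it is done.

Besides the shell and the picture viewer there is one more tool, called after "Call:" by a JSON object that holds its "method" and its "body". apply_moves: Moves the arm, as the interface text tells. Scaled input: -1 to 1 covers 0.05 m each way for a shift and 6 degrees each way for a turn. Its arguments: {"type":"object","properties":{"fingers":{"type":"array","items":{"type":"number"}},"travel":{"type":"array","items":{"type":"array","items":{"type":"number"}}},"rotation":{"type":"array","items":{"type":"array","items":{"type":"number"}}},"newtons":{"type":"number"}},"required":["fingers","travel","rotation"]}

```bash
mkdir -p pics; cat > h.py <<'E'
from workcell import *
import numpy as np, cv2
from scipy.spatial.transform import Rotation as R
def ray(c,uv):
    E=np.array(c["extrinsics"]);Rm=E[:3,:3];o=-Rm.T@E[:3,3]
    d=Rm.T@np.array([(uv[0]-c["cx"])/c["fx"],(uv[1]-c["cy"])/c["fy"],1]);return o,d
def onz(c,uv,z):
    o,d=ray(c,uv);return o+d*(z-o[2])/d[2]
def proj(c,p):
    E=np.array(c["extrinsics"]);q=E[:3,:3]@np.array(p)+E[:3,3]
    return np.array([c["fx"]*q[0]/q[2]+c["cx"],c["fy"]*q[1]/q[2]+c["cy"]])
def tri(c1,u1,c2,u2):
    A=[];b=[]
    for c,u in((c1,u1),(c2,u2)):
        o,d=ray(c,u);d/=np.linalg.norm(d);P=np.eye(3)-np.outer(d,d);A.append(P);b.append(P@o)
    return np.linalg.lstsq(np.vstack(A),np.hstack(b),rcond=None)[0]
E
cat > a.py <<'E'
from h import *
np.set_printoptions(precision=4,suppress=True)
cs={}
for n in("side","top"):
    c=cs[n]=read_camera(n);cv2.imwrite(f"pics/{n}0.png",c["image"][:,:,::-1])
    print(n,c["fx"],"cam at",ray(c,(320,200)))
zs=dict(charger=0,rail_nose=.045,charger_home=.045,battery_pack=0,screwdriver=0,driver_tip=.007,driver_handle=.007,reset_face=.0245,torch=0,parts_dish=0,side_cutters=0,detent=.06)
for k,z in zs.items():
    for n in cs:
        for t in tip_of(n,k)[:2]: print(k,n,round(t["p"],2),np.round(t["location"],1),onz(cs[n],t["location"],z))
s=read_state();print(s)
E
python3 a.py
```

```text
side 369.74504603707084 cam at (array([ 0.198 , -0.7667,  0.4356]), array([ 0.1947,  0.9046, -0.3794]))
top 382.4673577594532 cam at (array([0.1692, 0.1282, 1.0477]), array([ 0.2235,  0.0016, -0.9747]))
charger side 0.63 [333.1 185.1] [0.4944 0.3925 0.    ]
charger top 0.76 [232.3 174.8] [0.4935 0.3774 0.    ]
rail_nose side 0.74 [331.5 176.4] [0.4795 0.3553 0.045 ]
rail_nose top 0.9 [236.  178.9] [0.4675 0.3565 0.045 ]
charger_home side 0.73 [331.8 174.6] [0.485  0.3732 0.045 ]
charger_home top 0.84 [230.8 171.5] [0.4892 0.3709 0.045 ]
battery_pack side 0.82 [336.6 215.3] [0.4423 0.1493 0.    ]
battery_pack side 0.22 [332.3 185.6] [0.4905 0.3884 0.    ]
battery_pack top 0.96 [315.4 191.7] [0.434  0.1419 0.    ]
screwdriver side 0.49 [369.3 281.2] [ 0.4246 -0.1738  0.    ]
screwdriver top 0.46 [430.6 188.1] [ 0.4312 -0.1839  0.    ]
driver_tip side 0.65 [371.  257.1] [ 0.4552 -0.0978  0.007 ]
driver_handle side 0.67 [371.2 285.9] [ 0.4192 -0.199   0.007 ]
driver_handle top 0.64 [311.5 188.7] [0.4414 0.1525 0.007 ]
driver_handle top 0.62 [438.8 190.9] [ 0.4204 -0.2039  0.007 ]
reset_face side 0.74 [336.5 211.7] [0.4343 0.1205 0.0245]
reset_face top 0.45 [264.8 246.5] [0.2825 0.2821 0.0245]
torch top 0.61 [185.1 219.5] [0.3692 0.507  0.    ]
parts_dish side 0.78 [273.8 200.9] [0.2812 0.3006 0.    ]
parts_dish top 0.79 [264.6 245.2] [0.2888 0.2863 0.    ]
side_cutters side 0.69 [354.4 255.2] [ 0.4258 -0.07    0.    ]
side_cutters top 0.54 [388.9 188.8] [ 0.434 -0.066  0.   ]Traceback (most recent call last):
  File "a.py", line 10, in <module>
    for t in tip_of(n,k)[:2]: print(k,n,round(t["p"],2),np.round(t["location"],1),onz(cs[n],t["location"],z))
             ~~~~~~^^^^^
ValueError: it knows: battery_pack, charger, charger_home, driver_handle, driver_tip, parts_dish, rail_nose, reset_face, screwdriver, side_cutters, torch
```

```bash
python3 - <<'E'
import cv2
a=cv2.imread("pics/top0.png");b=cv2.imread("pics/side0.png")
cv2.imwrite("pics/t1.png",cv2.resize(a[120:290,150:480],(800,412),interpolation=cv2.INTER_CUBIC))
cv2.imwrite("pics/s1.png",cv2.resize(b[120:320,240:500],(780,600),interpolation=cv2.INTER_CUBIC))
E
```

```text
(no output)
```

View pics/t1.png

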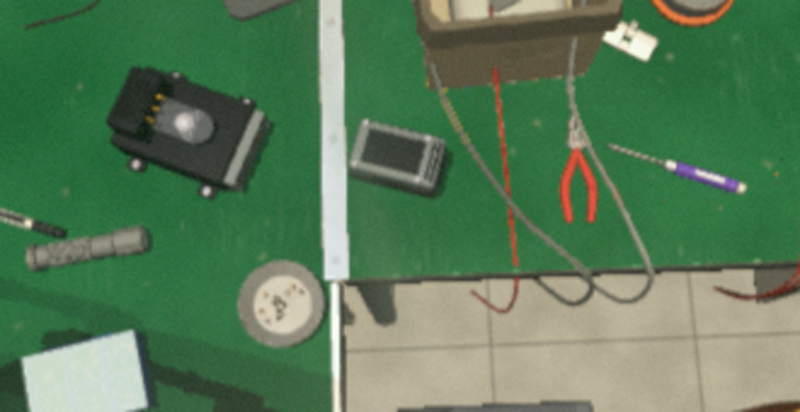

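View pics/s1.png

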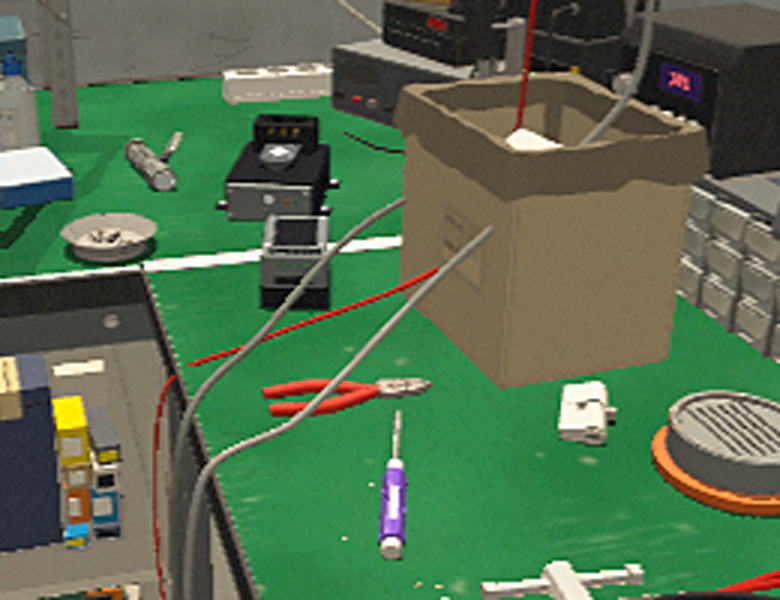

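The top view shows the charger at left (full-picture px ~(232,175)), its front facing the pack at (315,192). The side view has the panel and the screwdriver (371,285) facing the camera, with cables draped between. Next I'll zoom in on the pack's ends and triangulate the cables.

```bash
python3 - <<'E'
from h import *
np.set_printoptions(precision=4,suppress=True)
a=cv2.imread("pics/top0.png");b=cv2.imread("pics/side0.png")
r=lambda i,x,y,w,h,W,H:cv2.resize(i[y:y+h,x:x+w],(W,H),interpolation=cv2.INTER_CUBIC)
top=np.hstack([r(a,192,145,70,60,400,300),r(a,290,165,50,40,400,300)])
bot=np.hstack([r(b,310,150,50,40,400,300),r(b,320,185,40,40,400,300)])
cv2.imwrite("pics/z.png",np.vstack([top,bot]))
s=read_camera("side");t=read_camera("top")
T=lambda x,y:(150+x*330/800,120+y*170/412); S=lambda x,y:(240+x/3,120+y/3)
for n,p,q in [("red edge",(515,262),(190,365)),("red box",(495,70),(435,270)),("grey1 end",(590,298),(180,440)),("grey2 loop",(650,275),(205,465)),("grey box",(440,75),(400,205)),("greyR top",(572,90),(490,230)),("boxcorner",(418,15),(400,90))]:
    print(n,tri(t,T(*p),s,S(*q)))
for c,n in((t,"top"),(s,"side")):
    for k in("battery_pack","charger","screwdriver"):
        for g in regions_of(n,k)[:1]:
            m=g["mask"].astype(np.uint8);cs,_=cv2.findContours(m,0,1);cc=max(cs,key=cv2.contourArea)
            print(n,k,g["p"],g["bbox"],cv2.minAreaRect(cc),cv2.approxPolyDP(cc,2,True)[:,0].tolist())
st=read_state();print(st["tool_pos"],st["tcp_rot"],R.from_rotvec(st["tcp_rot"]).as_matrix(),st["time"])
E
```

```text
red edge [0.3241 0.0162 0.0026]
red box [0.5365 0.0305 0.0568]
grey1 end [ 0.2913 -0.0692 -0.0123]
grey2 loop [ 0.3052 -0.1345  0.0077]
grey box [0.5236 0.0935 0.0923]
greyR top [ 0.5156 -0.0526  0.118 ]
boxcorner [0.5393 0.1184 0.1924]
top battery_pack 0.79 [291.1, 169.4, 43.4, 31.2] ((313.732177734375, 184.385009765625), (38.210411071777344, 25.07558250427246), 15.64224624633789) [[300, 169], [294, 190], [328, 200], [333, 179]]
top charger 0.67 [195.5, 147.4, 62.7, 55.5] ((225.97116088867188, 172.79550170898438), (62.83831024169922, 44.63149642944336), 22.932100296020508) [[205, 149], [195, 166], [197, 177], [207, 189], [212, 186], [228, 192], [236, 201], [248, 198], [260, 173], [256, 163], [224, 150]]
top screwdriver 0.68 [425.4, 191.6, 28.3, 7.3] ((440.050048828125, 191.84999084472656), (31.622774124145508, 4.743415832519531), 18.43494987487793) [[425, 187], [430, 191], [455, 197], [439, 189]]
side battery_pack 0.74 [325.2, 189.4, 23.6, 34.6] ((337.0, 207.0), (32.0, 22.0), 90.0) [[347, 192], [328, 192], [327, 222], [333, 222], [346, 207]]
side charger 0.78 [311.2, 155.4, 43.5, 37.9] ((332.5, 175.5), (35.0, 39.0), 90.0) [[344, 159], [333, 158], [325, 161], [315, 177], [313, 189], [316, 192], [349, 191], [347, 186], [352, 180]]
side screwdriver 0.67 [363.3, 273.0, 13.2, 29.0] ((370.0, 289.0), (8.0, 32.0), 0.0) [[371, 273], [367, 279], [368, 305], [372, 305], [374, 299], [374, 279]]
[0.2051 0.6431 0.2313] [-0.4832 -3.1042  0.0001] [[-0.9527  0.3039 -0.    ]
 [ 0.3039  0.9527 -0.    ]
 [ 0.     -0.0001 -1.    ]] 1.6
```

View pics/z.png

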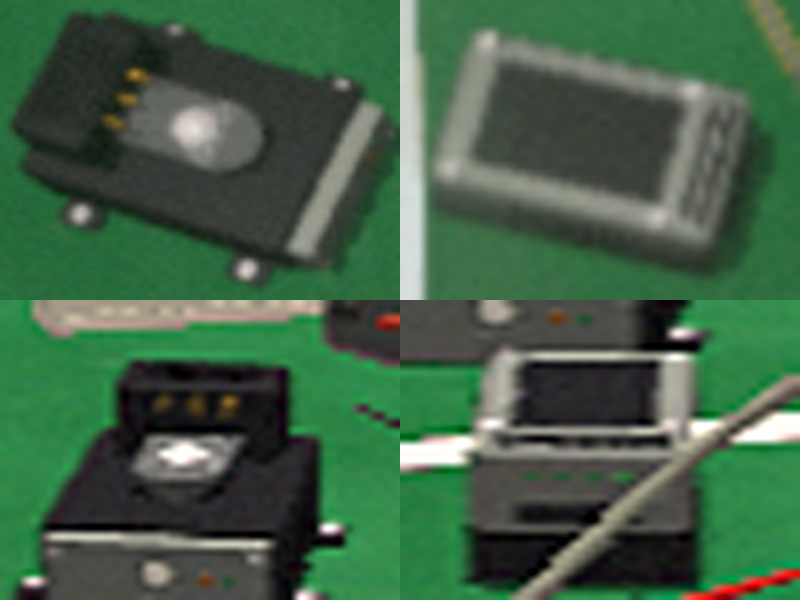

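The zoom shows the pack's closed end (finger pull) facing the camera, so its +x already faces the charger; the white button is at side px (329.6,186.3). Now fit the poses from these corners.

```bash
cat > fit.py <<'E'
from h import *
from scipy.optimize import least_squares
np.set_printoptions(precision=4,suppress=True)
s=read_camera("side");t=read_camera("top")
def fit(pts,x0):
    def f(v):
        M=R.from_euler("z",v[2]).as_matrix();o=np.array([v[0],v[1],0])
        return np.hstack([proj(c,M@np.array(p)+o)-u for c,p,u in pts])
    r=least_squares(f,x0,loss="soft_l1");print(r.x,np.degrees(r.x[2]));print(r.fun.reshape(-1,2).round(1).tolist());return r.x
if __name__=="__main__":
    k=.001
    P=[(t,(.05,-.03,.054),(299.4,169.7)),(t,(-.05,-.03,.054),(333.5,177.7)),(t,(.05,.03,.054),(295.3,187)),(t,(-.05,.03,.054),(328.8,196.5)),
     (s,(-.05,.03,0),(327,222.3)),(s,(-.05,-.03,0),(349.7,223)),(s,(-.05,.03,.054),(327.5,203.7)),(s,(-.05,-.03,.054),(349.3,204.6)),(s,(.05,.03,.054),(330,191.7)),(s,(.05,-.03,.054),(349.2,191.9))]
    fit(P,[.44,.145,1.3]); fit(P[:4],[.44,.145,1.3])
    C=[(t,(-.063,.05,.045),(242.4,195)),(t,(-.063,-.05,.045),(255.35,165)),(s,(-.069,0,.0245),(329.6,186.3)),(s,(-.063,.05,.045),(316,181.3)),(s,(-.063,-.05,.045),(343.5,182.7)),
     (t,(-.033,0,.045),(236,178.9)),(t,(-.0158,0,.045),(230.8,171.5)),(t,(0,0,0),(232.3,174.8)),(t,(0,0,.06),(192+193*.175,145+127*.2))]
    v=fit(C,[.49,.38,1.2])
    # ear direction
    for z in(.005,):
        e=[onz(t,(192+u*.175,145+w*.2),z) for u,w in((175,30),(340,85),(80,213),(245,268))]
        for i,j in((1,0),(3,2)): d=e[i]-e[j];print("ear",np.degrees(np.arctan2(-d[1],-d[0])),np.linalg.norm(d))
        d=e[0]-e[2];print(np.degrees(np.arctan2(d[1],d[0])),np.linalg.norm(d))
    for q in((.035,.037,.079),(.035,-.037,.079),(.075,.037,.079),(.075,-.037,.079)):
        M=R.from_euler("z",v[2]).as_matrix();px=proj(t,M@np.array(q)+[v[0],v[1],0]);print("tower",(px-[192,145])/[.175,.2])
E
python3 fit.py
```

```text
[0.4477 0.1449 1.269 ] 72.70870628701115
[[-0.6, -2.6], [0.9, -1.5], [-2.5, 0.7], [-0.0, 0.6], [0.0, 1.0], [-0.3, 0.8], [-0.6, 1.1], [0.4, 0.6], [-0.8, -0.5], [0.8, -0.3]]
[0.4462 0.144  1.2635] 72.39527141033956
[[-0.1, -2.2], [1.3, -0.9], [-2.2, 1.1], [0.2, 1.2]]
[0.4901 0.3808 1.1623] 66.59510173387282
[[-1.6, 0.9], [0.2, -2.0], [-0.3, 0.2], [-1.7, -2.2], [1.6, -2.0], [2.2, -3.4], [1.7, 1.8], [-1.2, 1.2], [0.1, -0.7]]
ear 66.1817412703606 0.0911780647409872
ear 66.70861623392723 0.08915599743343476
-22.656512435984418 0.11642778990994965
tower [ 80.9806 152.4182]
tower [147.8182  28.7777]
tower [  2.7803 126.3982]
tower [70.5723  3.5611]
```

```bash
cat > plan.py <<'E'
import sys
from h import *
# usage: plan.py x y z yaw_of_tool_x_deg... ; tool points down, yaw = world angle of tool y
def plan(goal,yaw_y,n,tilt=None):
    s=read_state();p=np.array(s["tool_pos"]);M=R.from_rotvec(s["tcp_rot"])
    y=np.radians(yaw_y);Y=np.array([np.cos(y),np.sin(y),0]);Z=np.array([0,0,-1.]);G=R.from_matrix(np.c_[np.cross(Y,Z),Y,Z])
    T=[];W=[]
    p0=p.copy()
    for i in range(n):
        w=(M.inv()*G).as_rotvec()/(n-i);d=M.inv().apply((np.array(goal)-p)/(n-i))
        tr=np.round(d/.05,2);ro=np.round(np.degrees(w)/6,2);T.append((tr+0).tolist());W.append((ro+0).tolist())
        p=p+M.apply(tr*.05);M=M*R.from_rotvec(np.radians(ro*6))
    for i in range(0,n,12): print("travel",T[i:i+12],"\nrot",W[i:i+12])
    print("from",p0.round(4),"end",p.round(4),"width",round(s["width"],3),"t",s["time"])
if __name__=="__main__":
    a=[float(v) for v in sys.argv[1:]];plan(a[:3],a[3],int(a[4]))
E
python3 plan.py .447 .144 .15 -17.5 18
```

```text
travel [[-0.42, -0.45, 0.09], [-0.46, -0.41, 0.09], [-0.5, -0.37, 0.09], [-0.53, -0.32, 0.09], [-0.55, -0.27, 0.09], [-0.57, -0.23, 0.09], [-0.59, -0.18, 0.09], [-0.6, -0.12, 0.09], [-0.61, -0.07, 0.09], [-0.62, -0.02, 0.09], [-0.61, 0.04, 0.09], [-0.61, 0.09, 0.09]] 
rot [[0.0, 0.0, 0.83], [0.0, 0.0, 0.83], [0.0, 0.0, 0.83], [0.0, 0.0, 0.83], [0.0, 0.0, 0.83], [0.0, 0.0, 0.83], [0.0, 0.0, 0.83], [0.0, 0.0, 0.83], [0.0, 0.0, 0.83], [0.0, 0.0, 0.83], [0.0, 0.0, 0.83], [0.0, 0.0, 0.83]]
travel [[-0.6, 0.14, 0.09], [-0.59, 0.19, 0.09], [-0.56, 0.25, 0.09], [-0.54, 0.29, 0.09], [-0.52, 0.34, 0.09], [-0.48, 0.39, 0.1]] 
rot [[0.0, 0.0, 0.83], [0.0, 0.0, 0.84], [0.0, 0.0, 0.83], [0.0, 0.0, 0.84], [0.0, 0.0, 0.83], [0.0, 0.0, 0.84]]
from [0.2051 0.6431 0.2313] end [0.4472 0.144  0.1498] width 0.999 t 1.7
```

Call:
{"method": "apply_moves", "body": {"fingers": [1,1,1,1,1,1,1,1,1,1,1,1], "travel": [[-0.42,-0.45,0.09],[-0.46,-0.41,0.09],[-0.5,-0.37,0.09],[-0.53,-0.32,0.09],[-0.55,-0.27,0.09],[-0.57,-0.23,0.09],[-0.59,-0.18,0.09],[-0.6,-0.12,0.09],[-0.61,-0.07,0.09],[-0.62,-0.02,0.09],[-0.61,0.04,0.09],[-0.61,0.09,0.09]], "rotation": [[0,0,0.83],[0,0,0.83],[0,0,0.83],[0,0,0.83],[0,0,0.83],[0,0,0.83],[0,0,0.83],[0,0,0.83],[0,0,0.83],[0,0,0.83],[0,0,0.83],[0,0,0.83]], "newtons": 60}}

```text
time: 2.9
tool_pos: [0.3667, 0.3094, 0.1774]
tcp_rot: [1.969, 2.447, 0.001]
wrist_force: [-0.7, -0.1, -0.0]
width: 1.003
grip_force: 0.0
```

Call:
{"method": "apply_moves", "body": {"fingers": [1,1,1,1,1,1,1], "travel": [[-0.6,0.14,0.09],[-0.59,0.19,0.09],[-0.56,0.25,0.09],[-0.54,0.29,0.09],[-0.52,0.34,0.09],[-0.48,0.39,0.1],[0,0,0]], "rotation": [[0,0,0.83],[0,0,0.84],[0,0,0.83],[0,0,0.84],[0,0,0.83],[0,0,0.84],[0,0,0]]}}

```text
time: 3.6
tool_pos: [0.4481, 0.1414, 0.1494]
tcp_rot: [2.537, 1.851, -0.001]
wrist_force: [-0.8, 0.6, -0.0]
width: 1.004
grip_force: 0.0
```

```bash
python3 plan.py .447 .144 .011 -17.5 10
```

```text
travel [[0.0, 0.0, 0.28], [0.01, 0.0, 0.28], [0.0, 0.0, 0.28], [0.01, -0.01, 0.28], [0.0, 0.0, 0.27], [0.01, -0.01, 0.28], [0.0, 0.0, 0.27], [0.01, -0.01, 0.28], [0.0, 0.0, 0.27], [0.01, -0.01, 0.28]] 
rot [[0.0, 0.0, 0.0], [0.0, 0.0, -0.01], [0.0, 0.0, 0.0], [0.0, 0.0, -0.01], [0.0, 0.0, 0.0], [0.0, 0.0, -0.01], [0.0, 0.0, 0.0], [0.0, 0.0, -0.01], [0.0, 0.01, 0.0], [0.0, 0.0, -0.01]]
from [0.4481 0.1414 0.1494] end [0.447  0.1442 0.0109] width 1.004 t 3.6
```

Call:
{"method": "apply_moves", "body": {"fingers": [1,1,1,1,1,1,1,1,1,1,1], "travel": [[0.05,-0.03,0.28],[0,0,0.28],[0,0,0.28],[0,0,0.28],[0,0,0.28],[0,0,0.28],[0,0,0.28],[0,0,0.28],[0,0,0.28],[0,0,0.26],[0,0,0]], "rotation": [[0,0,0],[0,0,0],[0,0,0],[0,0,0],[0,0,0],[0,0,0],[0,0,0],[0,0,0],[0,0,0],[0,0,0],[0,0,0]]}}

```text
time: 4.7
tool_pos: [0.4441, 0.1466, 0.0082]
tcp_rot: [-2.531, -1.857, 0.007]
wrist_force: [0.0, 1.2, 0.5]
width: 1.0
grip_force: 0.0
```

Call:
{"method": "apply_moves", "body": {"fingers": [0.6,0.4,0,0,0,0,0,0], "travel": [[0,0,0],[0,0,0],[0,0,0],[0,0,0],[0,0,0],[0,0,0],[0,0,0],[0,0,0]], "rotation": [[0,0,0],[0,0,0],[0,0,0],[0,0,0],[0,0,0],[0,0,0],[0,0,0],[0,0,0]], "newtons": 70}}

```text
time: 5.5
tool_pos: [0.4473, 0.1472, 0.0115]
tcp_rot: [2.534, 1.857, 0.002]
wrist_force: [0.2, 1.6, 5.9]
width: 0.698
grip_force: 77.5
```

Call:
{"method": "apply_moves", "body": {"fingers": [0,0,0,0,0,0], "travel": [[0,0,-0.1],[0,0,-0.2],[0,0,-0.4],[0,0,-0.4],[0,0,-0.4],[0,0,0]], "rotation": [[0,0,0],[0,0,0],[0,0,0],[0,0,0],[0,0,0],[0,0,0]]}}

```text
time: 6.1
tool_pos: [0.4485, 0.1472, 0.0884]
tcp_rot: [2.532, 1.856, 0.007]
wrist_force: [1.0, 0.5, -4.3]
width: 0.694
grip_force: 77.1
```

```bash
python3 plan.py .4484 .2844 .075 -23.4 10
```

```text
travel [[0.26, -0.08, 0.03], [0.26, -0.09, 0.03], [0.26, -0.09, 0.03], [0.26, -0.09, 0.03], [0.26, -0.09, 0.03], [0.26, -0.1, 0.02], [0.25, -0.1, 0.03], [0.26, -0.1, 0.02], [0.25, -0.1, 0.02], [0.25, -0.11, 0.03]] 
rot [[0.0, 0.0, 0.1], [0.0, 0.0, 0.1], [0.01, 0.0, 0.1], [0.0, 0.0, 0.1], [0.01, 0.0, 0.1], [0.0, -0.01, 0.1], [0.01, 0.0, 0.1], [0.0, -0.01, 0.09], [0.01, 0.0, 0.1], [0.0, -0.01, 0.09]]
from [0.4485 0.1472 0.0884] end [0.4483 0.2843 0.075 ] width 0.694 t 6.1
```

Call:
{"method": "apply_moves", "body": {"fingers": [0,0,0,0,0,0,0,0,0,0,0], "travel": [[0.26,-0.09,0.03],[0.26,-0.09,0.03],[0.26,-0.09,0.03],[0.26,-0.09,0.03],[0.26,-0.09,0.03],[0.26,-0.1,0.02],[0.25,-0.1,0.03],[0.26,-0.1,0.02],[0.25,-0.1,0.02],[0.25,-0.1,0.03],[0,0,0]], "rotation": [[0,0,0.1],[0,0,0.1],[0,0,0.1],[0,0,0.1],[0,0,0.1],[0,0,0.1],[0,0,0.1],[0,0,0.09],[0,0,0.1],[0,0,0.09],[0,0,0]]}}

```text
time: 7.2
tool_pos: [0.4453, 0.2845, 0.0706]
tcp_rot: [-2.624, -1.726, 0.003]
wrist_force: [-0.4, 0.0, -4.1]
width: 0.694
grip_force: 76.9
```

```bash
python3 - <<'E'
from h import *
np.set_printoptions(precision=4,suppress=True)
st=read_state();print(st["tool_pos"],np.array(R.from_rotvec(st["tcp_rot"]).as_matrix()),st["time"])
s=read_camera("side");t=read_camera("top")
for n,c in(("top",t),("side",s)):
    for k in("battery_pack","charger_home","rail_nose","charger","reset_face"):
        for d in tip_of(n,k)[:1]:print(n,k,d["p"],np.round(d["location"],1))
a=t["image"][:,:,::-1];b=s["image"][:,:,::-1]
r=lambda i,x,y,w,h,W,H:cv2.resize(i[y:y+h,x:x+w],(W,H),interpolation=cv2.INTER_CUBIC)
cv2.imwrite("pics/p2.png",np.hstack([r(a,192,140,90,70,450,560)[:,:400] if 0 else r(a,195,140,80,80,400,400),r(b,300,140,80,80,400,400)]))
cv2.imwrite("pics/top2.png",a);cv2.imwrite("pics/side2.png",b)
E
```

```text
[0.4453 0.2845 0.0706] [[ 0.3959  0.9183 -0.0019]
 [ 0.9183 -0.3959 -0.0008]
 [-0.0015 -0.0015 -1.    ]] 7.2
top charger_home 0.8 [230.7 170.3]
top rail_nose 0.96 [238.6 175.6]
top charger 0.83 [230.5 174. ]
side battery_pack 0.73 [327.6 179. ]
side charger_home 0.62 [333.4 176.4]
side rail_nose 0.93 [329.2 175.5]
side charger 0.87 [330.1 187.9]
```

View pics/p2.png

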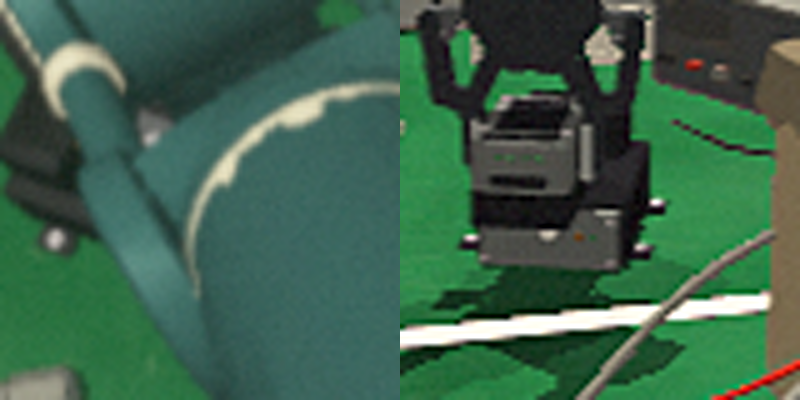

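The arm now hides the charger in the top view. In the side crop (right half), the pack is held above the panel, with the button at about crop (548,235). I'll refine the charger pose from the first, unobstructed pictures.

```bash
cat > photo.py <<'E'
from h import *
from scipy.optimize import minimize
np.set_printoptions(precision=4,suppress=True)
S=8
cs={n:read_camera(n) for n in("top","side")}
im={n:cv2.cvtColor(cv2.imread(f"pics/{n}0.png"),cv2.COLOR_BGR2GRAY).astype(float) for n in cs}
th=np.linspace(-np.pi/2,np.pi/2,25)
def rail(z,w,nose=-.033): return [(nose+w-w*np.cos(a),w*np.sin(a),z) for a in th]+[(.035,w,z),(.035,-w,z)]
disc=[(.010*np.cos(a),.010*np.sin(a),.0585) for a in np.linspace(0,2*np.pi,40)]
# windows: apron points in front of/around the rail
apron=[(-.058,-.044,.045),(-.058,.044,.045),(.020,.044,.045),(.020,-.044,.045)]
def draw(c,poly,M,o,x0,y0,w,h):
    p=np.array([proj(c,M@np.array(q)+o) for q in poly]);m=np.zeros((h*S,w*S),np.uint8)
    cv2.fillPoly(m,[np.round((p-[x0,y0]+.5)*S*16-8).astype(np.int32)],255,shift=4)
    m=cv2.GaussianBlur(m.astype(float)/255,(0,0),.6*S);return cv2.resize(m,(w,h),interpolation=cv2.INTER_AREA)
V0=[.4901,.3808,1.1623]
B={"top":(205,150,55,50),"side":(308,155,45,35)}
Wn={}
def MO(v): return R.from_euler("z",v[2]).as_matrix(),np.array([v[0],v[1],0])
for n in cs: Wn[n]=draw(cs[n],apron,*MO(V0),*B[n])>.95
def cost(v,names=("top","side"),full=False):
    M,o=MO(v);e=0
    for n in names:
        x,y,w,h=B[n];k=Wn[n];I=im[n][y:y+h,x:x+w][k]
        A=np.c_[np.ones(k.sum()),draw(cs[n],rail(.055,.019),M,o,*B[n])[k],draw(cs[n],disc,M,o,*B[n])[k]]
        q,*_=np.linalg.lstsq(A,I,rcond=None);r=I-A@q;e+=np.mean(r**2)/I.var()
        if full: print(n,k.sum(),"coef",q,"unexplained",np.mean(r**2)/I.var())
    return e
for names in(("top","side"),("top",),("side",)):
    best=min((minimize(cost,np.array(V0)+d,args=(names,),method="Nelder-Mead",options=dict(initial_simplex=np.array(V0)+np.array(d)+np.vstack([np.zeros(3),np.diag([.004,.004,.04])]),maxiter=150)) for d in([0,0,0],[.003,-.003,.02],[-.003,.003,-.02])),key=lambda r:r.fun)
    v=best.x;print(names,v,np.degrees(v[2]),best.fun);cost(v,names,True)
E
python3 photo.py
```

```text
('top', 'side') [0.4903 0.3838 1.1599] 66.45582170774296 0.26438753434785717
top 761 coef [55.6096 57.551  87.6384] unexplained 0.04858528252535509
side 130 coef [    39.8137     72.2034 239974.713 ] unexplained 0.2158022518225021
('top',) [0.49   0.3823 1.1771] 67.44522092244564 0.03694697787596329
top 761 coef [55.3515 54.896  92.4503] unexplained 0.03694697787596329
('side',) [0.4924 0.3917 1.1244] 64.42518428413737 0.1696732704744533
side 130 coef [ 40.5952 177.7318   0.    ] unexplained 0.1696732704744533
```

```bash
cat > prof.py <<'E'
from h import *
np.set_printoptions(precision=1,suppress=True,linewidth=200)
s=read_camera("side")
b=cv2.imread("pics/side2.png").astype(int);b0=cv2.imread("pics/side0.png").astype(int)
def p(img,r,a,z): print(r,a,(img[r[0]:r[1],a:z].mean(0)[:,1]-0).round().astype(int).tolist(),"sat",(img[r[0]:r[1],a:z].mean(0)[:,1]-img[r[0]:r[1],a:z].mean(0)[:,2]).round().astype(int).tolist())
print("pack face");p(b,(168,172),309,342)
print("panel now");p(b,(188,191),312,350)
print("panel before");p(b0,(185,188),312,350)
print("button col/rows now");print(b[183:192,325:336,1])
print("button before");print(b0[182:191,324:336,1])
def P(v,q):return proj(s,R.from_euler("z",v[2]).as_matrix()@np.array(q)+[v[0],v[1],0])
for v in([.4901,.3808,1.1623],[.49,.3823,1.1771],[.49,.3823,1.165]):
    print(v,"button",P(v,(-.069,0,.0245)),"panel",P(v,(-.075,.05,.02)),P(v,(-.075,-.05,.02)))
st=read_state();M=R.from_rotvec(st["tcp_rot"]).as_matrix();yaw=np.arctan2(M[1,0],M[0,0]);x,y=st["tool_pos"][:2]
print("pack",np.degrees(yaw),[P([x,y,yaw],q) for q in((-.05,.03,.089),(-.05,-.03,.089),(-.05,.03,.06),(-.05,-.03,.06),(-.05,.03,.113),(-.05,-.03,.113))])
E
python3 prof.py
```

```text
pack face
(168, 172) 309 [139, 142, 149, 92, 27, 64, 78, 77, 86, 88, 88, 89, 95, 94, 89, 89, 88, 88, 92, 87, 82, 80, 87, 90, 80, 71, 35, 108, 126, 70, 28, 32, 24] sat [92, 94, 100, 54, -3, -3, 0, 0, -2, 2, 10, 4, 6, 8, 0, 2, 6, 2, 10, 4, -1, 0, 0, 3, 0, 0, 0, -2, 0, 0, 2, -1, 0]
panel now
(188, 191) 312 [75, 68, 76, 49, 68, 81, 78, 77, 79, 75, 75, 74, 77, 73, 77, 74, 71, 77, 72, 77, 74, 76, 77, 75, 74, 76, 77, 76, 76, 76, 80, 58, 25, 6, 26, 107, 134, 94] sat [39, 23, 27, 9, -2, 0, 0, 0, 2, 1, 1, 1, 1, 0, -1, 0, 2, 0, 0, 3, 1, 2, 2, -2, -1, 2, 3, 3, 1, 1, 1, 0, -2, -4, 2, -5, 10, 14]
panel before
(185, 188) 312 [131, 158, 162, 87, 64, 74, 75, 75, 75, 77, 77, 78, 76, 76, 74, 67, 140, 163, 145, 90, 70, 74, 74, 71, 74, 78, 77, 77, 75, 79, 82, 56, 23, 13, 11, 27, 91, 140] sat [81, 56, 55, 17, -4, 1, 0, 0, -1, 1, 2, 0, 2, 0, 1, -1, -6, -10, -8, -2, 2, 1, -1, -22, -10, 3, 14, 5, 0, 1, 0, 1, 1, 0, -4, 10, 64, 90]
button col/rows now
[[ 14  20  28  14  22  22  27  17  16  22  72]
 [ 15  19  15  21  10  12  22  14  18  56  73]
 [ 26  31  13   0   1   2   5   8  24  72  82]
 [ 85  84  89 159 18
[... 432 characters left out ...]
 72  77  72  60 147 168 130  78  73  74  76  71]
 [ 80  78  74  76 148 163 166 112  74  74  76  88]
 [ 77  74  75  65 124 157 139  81  63  75  71  55]
 [ 75  75  76  71  61  80  67  74  81  76  77  70]
 [ 75  75  75  82  92  79  77  80  75  74  74  78]
 [ 77  77  78  71  75  72  71  73  74  76  70  72]]
[0.4901, 0.3808, 1.1623] button [329.3 186.5] panel [313.7 187.7] [344.5 189.3]
[0.49, 0.3823, 1.1771] button [329.5 186.4] panel [313.9 187.6] [344.7 189.1]
[0.49, 0.3823, 1.165] button [329.2 186.4] panel [313.7 187.5] [344.4 189.1]
pack 66.6040546468725 [array([313.7, 175.6]), array([333.8, 176.5]), array([313.9, 184.8]), array([333.8, 185.8]), array([313.5, 167.8]), array([333.8, 168.7])]
```

```bash
cat > ch.py <<'E'
import sys
from plan import *
C=np.array([.4892,.3828]);a=np.radians(66.8);u=np.array([np.cos(a),np.sin(a)]);v=np.array([-u[1],u[0]])
def show():
    s=read_state();M=R.from_rotvec(s["tcp_rot"]).as_matrix();d=np.array(s["tool_pos"][:2])-C
    print("charger x,y mm",(d@u*1e3).round(1),(d@v*1e3).round(1),"z",round(s["tool_pos"][2]*1e3,1),"yaw",np.degrees(np.arctan2(M[1,0],M[0,0])).round(2),"tilt",M[:2,2].round(4),"F",np.array(s["wrist_force"]).round(1),"w",s["width"],"t",s["time"])
if __name__=="__main__":
    read_camera("side");show()
    if len(sys.argv)>1:
        x,y,z,n=map(float,sys.argv[1:5]);g=C+u*x*.001+v*y*.001;plan([*g,z*.001],float(sys.argv[5]) if len(sys.argv)>5 else 66.8-90,int(n))
E
python3 ch.py -92 0 60 4
```

```text
charger x,y mm -107.8 0.4 z 72.4 yaw 66.6 tilt [0.0001 0.0001] F [-0.7  0.  -5.8] w 0.6943150919239005 t 8.0
travel [[0.08, 0.0, 0.06], [0.08, 0.0, 0.06], [0.08, 0.0, 0.06], [0.08, 0.01, 0.07]] 
rot [[0.0, 0.0, -0.01], [0.0, 0.0, -0.01], [0.0, 0.0, -0.01], [0.0, 0.0, 0.0]]
from [0.4464 0.2839 0.0724] end [0.4532 0.2984 0.0599] width 0.694 t 8.0
```

Call:
{"method": "apply_moves", "body": {"fingers": [0,0,0,0,0,0,0], "travel": [[0.08,0,0.06],[0.08,0,0.06],[0.08,0,0.06],[0.08,0.01,0.06],[0,0,0],[0,0,0],[0,0,0]], "rotation": [[0,0,-0.03],[0,0,0],[0,0,0],[0,0,0],[0,0,0],[0,0,0],[0,0,0]]}}

```text
time: 8.7
tool_pos: [0.453, 0.2983, 0.0602]
tcp_rot: [2.623, 1.729, -0.0]
wrist_force: [-0.0, -0.4, -4.2]
width: 0.693
grip_force: 76.9
```

```bash
python3 ch.py; python3 - <<'E'
from h import *
s=read_camera("side");b=s["image"][:,:,::-1]
cv2.imwrite("pics/side3.png",b)
cv2.imwrite("pics/p3.png",cv2.resize(b[150:200,300:360],(720,600),interpolation=cv2.INTER_CUBIC))
E
```

```text
charger x,y mm -91.9 -0.1 z 60.3 yaw 66.79 tilt [ 0. -0.] F [-0.1  0.1 -5.4] w 0.6966741423539644 t 8.75
```

View pics/p3.png

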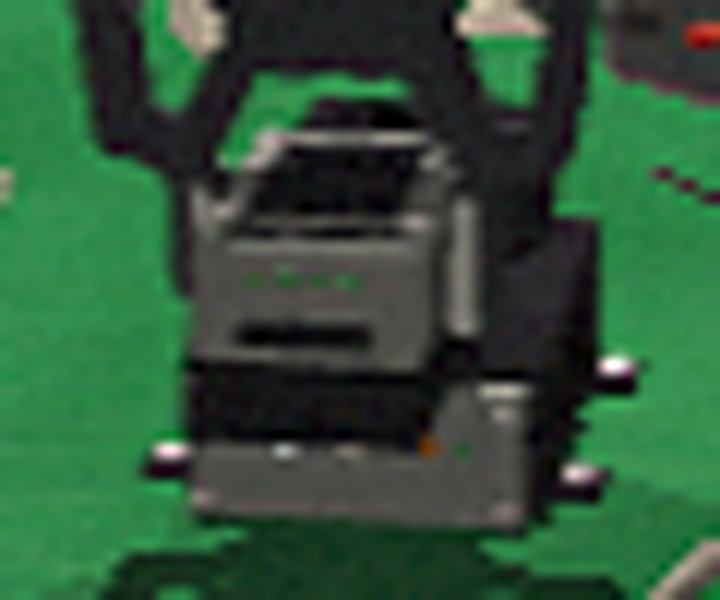

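The pack is over the front of the apron, with its near face spanning about crop x 192–437. Lower it to touch.

Call:
{"method": "apply_moves", "body": {"fingers": [0,0,0,0], "travel": [[0,0,0.04],[0,0,0.04],[0,0,0],[0,0,0]], "rotation": [[0,0,0],[0,0,0],[0,0,0],[0,0,0]]}}

```text
time: 9.2
tool_pos: [0.4533, 0.2985, 0.0565]
tcp_rot: [2.623, 1.729, 0.001]
wrist_force: [-0.3, -0.7, -2.1]
width: 0.693
grip_force: 77.1
```

```bash
python3 ch.py
```

```text
charger x,y mm -91.6 -0.2 z 56.5 yaw 66.79 tilt [0.0004 0.0002] F [-0.7 -0.1 -3.3] w 0.6985252617580167 t 9.25
```

Call:
{"method": "apply_moves", "body": {"fingers": [0,0,0,0,0,0,0,0], "travel": [[0.06,0,0],[0.06,0,0],[0.06,0,0],[0.06,0,0],[0.06,0,0],[0.06,0,0],[0,0,0],[0,0,0]], "rotation": [[0,0,0],[0,0,0],[0,0,0],[0,0,0],[0,0,0],[0,0,0],[0,0,0],[0,0,0]]}}

```text
time: 10.05
tool_pos: [0.4606, 0.3157, 0.0565]
tcp_rot: [-2.623, -1.729, -0.002]
wrist_force: [0.1, 0.3, -0.4]
width: 0.69
grip_force: 77.4
```

```bash
python3 ch.py
```

```text
charger x,y mm -73.0 -0.2 z 56.4 yaw 66.78 tilt [0.0011 0.0013] F [ 0.2  0.5 -1.6] w 0.6923200431196763 t 10.1
```

Call:
{"method": "apply_moves", "body": {"fingers": [0,0,0,0,0,0], "travel": [[0.06,0,0],[0.06,0,0],[0.06,0,0],[0.06,0,0],[0,0,0],[0,0,0]], "rotation": [[0,0,0],[0,0,0],[0,0,0],[0,0,0],[0,0,0],[0,0,0]]}}

```text
time: 10.7
tool_pos: [0.465, 0.326, 0.0565]
tcp_rot: [2.623, 1.729, 0.0]
wrist_force: [-0.9, -2.2, 2.5]
width: 0.697
grip_force: 77.6
```

```bash
python3 ch.py
```

```text
charger x,y mm -61.7 -0.2 z 56.5 yaw 66.78 tilt [0.0002 0.0001] F [-1.3 -2.4  2.4] w 0.699549824794536 t 10.75
```

Call:
{"method": "apply_moves", "body": {"fingers": [0,0,0,0,0,0,0,0,0,0], "travel": [[0.08,0,0],[0.08,0,0],[0.08,0,0],[0.08,0,0],[0.08,0,0],[0.08,0,0],[0.08,0,0],[0.08,0,0],[0,0,0],[0,0,0]], "rotation": [[0,0,0],[0,0,0],[0,0,0],[0,0,0],[0,0,0],[0,0,0],[0,0,0],[0,0,0],[0,0,0],[0,0,0]]}}

```text
time: 11.75
tool_pos: [0.4777, 0.3556, 0.0565]
tcp_rot: [-2.623, -1.729, -0.001]
wrist_force: [-1.0, -2.5, 4.0]
width: 0.694
grip_force: 77.6
```

```bash
python3 ch.py
```

```text
charger x,y mm -29.6 -0.2 z 56.5 yaw 66.79 tilt [0.0004 0.0005] F [-1.  -1.8  3. ] w 0.6907633692976185 t 11.8
```

Call:
{"method": "apply_moves", "body": {"fingers": [0,0,0,0,0,0], "travel": [[0.08,0,0],[0.08,0,0],[0.08,0,0],[0.04,0,0],[0,0,0],[0,0,0]], "rotation": [[0,0,0],[0,0,0],[0,0,0],[0,0,0],[0,0,0],[0,0,0]]}}

```text
time: 12.4
tool_pos: [0.4832, 0.3683, 0.0565]
tcp_rot: [2.623, 1.729, 0.0]
wrist_force: [-1.0, -4.9, 4.8]
width: 0.694
grip_force: 77.8
```

```bash
python3 ch.py
```

```text
charger x,y mm -15.7 -0.2 z 56.5 yaw 66.8 tilt [0.0003 0.0001] F [-1.1 -4.   4.2] w 0.6942037440744235 t 12.45
```

Step on in 1 mm increments to feel the detent and the stop.

Call:
{"method": "apply_moves", "body": {"fingers": [0,0,0,0], "travel": [[0.02,0,0],[0.02,0,0],[0,0,0],[0,0,0]], "rotation": [[0,0,0],[0,0,0],[0,0,0],[0,0,0]]}}

```text
time: 12.85
tool_pos: [0.4835, 0.3691, 0.0565]
tcp_rot: [2.622, 1.729, -0.002]
wrist_force: [-3.6, -6.4, 7.3]
width: 0.697
grip_force: 78.2
```

Call:
{"method": "apply_moves", "body": {"fingers": [0,0,0,0], "travel": [[0.02,0,0],[0.02,0,0],[0,0,0],[0,0,0]], "rotation": [[0,0,0],[0,0,0],[0,0,0],[0,0,0]]}}

```text
time: 13.25
tool_pos: [0.484, 0.3702, 0.0565]
tcp_rot: [2.622, 1.728, -0.005]
wrist_force: [-4.6, -9.5, 9.2]
width: 0.696
grip_force: 78.6
```

```bash
python3 ch.py
```

```text
charger x,y mm -13.6 -0.1 z 56.5 yaw 66.79 tilt [-0.0017 -0.0029] F [-5.1 -9.5  9.8] w 0.6923073197795688 t 13.3
```

Call:
{"method": "apply_moves", "body": {"fingers": [0,0,0,0,0], "travel": [[0.02,0,0],[0.02,0,0],[0.02,0,0],[0,0,0],[0,0,0]], "rotation": [[0,0,0],[0,0,0],[0,0,0],[0,0,0],[0,0,0]]}}

```text
time: 13.8
tool_pos: [0.4839, 0.3702, 0.0565]
tcp_rot: [2.619, 1.728, -0.013]
wrist_force: [-8.4, -18.6, 16.6]
width: 0.694
grip_force: 79.3
```

```bash
python3 ch.py
```

```text
charger x,y mm -13.7 -0.1 z 56.6 yaw 66.83 tilt [-0.0047 -0.008 ] F [ -8.8 -19.   15.8] w 0.6927580658899208 t 13.85
```

Call:
{"method": "apply_moves", "body": {"fingers": [0,0,0,0,0], "travel": [[-0.05,0,0],[-0.05,0,0],[-0.03,0,0],[0,0,0],[0,0,0]], "rotation": [[0,0,0],[0,0,0],[0,0,0],[0,0,0],[0,0,0]]}}

```text
time: 14.35
tool_pos: [0.4839, 0.3699, 0.0565]
tcp_rot: [-2.622, -1.729, -0.004]
wrist_force: [0.9, 4.7, 1.5]
width: 0.693
grip_force: 77.5
```

```bash
python3 ch.py
```

```text
charger x,y mm -14.0 -0.2 z 56.5 yaw 66.79 tilt [0.0013 0.0017] F [1.5 4.  1.6] w 0.6888720131232029 t 14.4
```

Call:
{"method": "apply_moves", "body": {"fingers": [0,1,1,1,1,1,1,1,1,1,1,1], "travel": [[0.02,0,0],[0,0,0],[0,0,0],[0,0,0],[0,0,0],[0,0,-0.1],[0,0,-0.3],[0,0,-0.6],[0,0,-0.8],[0,0,-0.8],[0,0,-0.6],[0,0,0]], "rotation": [[0,0,0],[0,0,0],[0,0,0],[0,0,0],[0,0,0],[0,0,0],[0,0,0],[0,0,0],[0,0,0],[0,0,0],[0,0,0],[0,0,0]]}}

```text
time: 15.6
tool_pos: [0.487, 0.3719, 0.2247]
tcp_rot: [-2.623, -1.729, -0.02]
wrist_force: [0.4, -0.4, -0.3]
width: 1.001
grip_force: 0.0
```

```bash
python3 plan.py .40 -.1 .28 -20 14
```

```text
travel [[-0.67, 0.15, -0.09], [-0.67, 0.15, -0.08], [-0.67, 0.15, -0.08], [-0.67, 0.14, -0.08], [-0.67, 0.14, -0.08], [-0.67, 0.14, -0.08], [-0.67, 0.14, -0.08], [-0.67, 0.13, -0.08], [-0.67, 0.13, -0.08], [-0.67, 0.13, -0.08], [-0.68, 0.12, -0.08], [-0.68, 0.12, -0.09]] 
rot [[0.0, -0.01, -0.04], [0.01, -0.01, -0.04], [0.0, -0.01, -0.04], [0.01, -0.01, -0.04], [0.0, -0.01, -0.04], [0.01, -0.01, -0.04], [0.0, -0.01, -0.04], [0.01, 0.0, -0.04], [0.0, -0.01, -0.04], [0.01, 0.0, -0.04], [0.0, -0.01, -0.03], [0.01, 0.0, -0.04]]
travel [[-0.67, 0.12, -0.08], [-0.68, 0.11, -0.09]] 
rot [[0.0, -0.01, -0.03], [0.01, 0.0, -0.04]]
from [0.487  0.3719 0.2247] end [ 0.3998 -0.1001  0.2802] width 1.001 t 15.6
```

Call:
{"method": "apply_moves", "body": {"fingers": [1,1,1,1,1,1,1,1,1,1,1], "travel": [[-0.67,0.15,-0.09],[-0.67,0.15,-0.08],[-0.67,0.15,-0.08],[-0.67,0.14,-0.08],[-0.67,0.14,-0.08],[-0.67,0.14,-0.08],[-0.67,0.14,-0.08],[-0.67,0.13,-0.08],[-0.67,0.13,-0.08],[-0.67,0.13,-0.08],[0,0,0]], "rotation": [[0,0,-0.04],[0,0,-0.04],[0,0,-0.04],[0,0,-0.04],[0,0,-0.04],[0,0,-0.04],[0,0,-0.04],[0,0,-0.04],[0,0,-0.04],[0,0,-0.04],[0,0,0]]}}

```text
time: 16.7
tool_pos: [0.4216, 0.0299, 0.2576]
tcp_rot: [2.588, 1.777, 0.0]
wrist_force: [-1.0, 0.6, 0.6]
width: 1.0
grip_force: 0.0
```

```bash
cat > look.py <<'E'
from h import *
np.set_printoptions(precision=4,suppress=True)
s=read_camera("side");t=read_camera("top")
for n,c in(("top",t),("side",s)):
    for k,z in(("battery_pack",.045),("charger_home",.045),("driver_tip",.007),("driver_handle",.007),("screwdriver",0)):
        for d in tip_of(n,k)[:1]:print(n,k,round(d["p"],2),np.round(d["location"],1),onz(c,d["location"],z))
a=t["image"][:,:,::-1];b=s["image"][:,:,::-1]
cv2.imwrite("pics/top4.png",a);cv2.imwrite("pics/side4.png",b)
for n,c,i in(("top",t,a),("side",s,b)):
    h=cv2.cvtColor(i.copy(),cv2.COLOR_BGR2HSV);m=cv2.inRange(h,(122,70,50),(150,255,255))
    k=cv2.connectedComponentsWithStats(m);j=1+np.argmax(k[2][1:,4]);ys,xs=np.where(k[1]==j);cen=[xs.mean(),ys.mean()]
    q=np.c_[xs,ys]-cen;w,V=np.linalg.eigh(q.T@q);ax=V[:,1];e=q@ax
    A=onz(c,cen+ax*e.min(),.01);B=onz(c,cen+ax*e.max(),.01);d=A-B;d=d if d[1]>0 else -d
    print(n,"violet",len(xs),cen,onz(c,cen,.01),"ends",A,B,"axis deg",np.degrees(np.arctan2(d[1],d[0])))
r=lambda i,x,y,w,h,W,H:cv2.resize(i[y:y+h,x:x+w],(W,H),interpolation=cv2.INTER_CUBIC)
cv2.imwrite("pics/p4.png",np.vstack([np.hstack([r(a,192,145,70,50,400,286),r(b,305,145,56,40,400,286)]),np.hstack([r(a,395,170,70,50,400,286),r(b,335,240,70,70,400,286)])]))
E
python3 look.py
```

```text
top battery_pack 0.88 [233.1 172.7] [0.4855 0.3646 0.045 ]
top charger_home 0.57 [229.1 172.5] [0.4865 0.3756 0.045 ]
top driver_tip 0.59 [185.6 216.7] [0.3757 0.5034 0.007 ]
side battery_pack 0.85 [329.7 172.9] [0.4826 0.3927 0.045 ]
side charger_home 0.85 [334.3 175.9] [0.4897 0.3579 0.045 ]
side driver_tip 0.65 [374.2 258.4] [ 0.4602 -0.1046  0.007 ]
side driver_handle 0.7 [372.8 286.5] [ 0.4216 -0.2016  0.007 ]
side screwdriver 0.79 [368.1 280.5] [ 0.423  -0.1709  0.    ]Traceback (most recent call last):
  File "look.py", line 11, in <module>
    k=cv2.connectedComponentsWithStats(m);j=1+np.argmax(k[2][1:,4]);ys,xs=np.where(k[1]==j);cen=[xs.mean(),ys.mean()]
                                              ~~~~~~~~~^^^^^^^^^^^^
    return _wrapfunc(a, 'argmax', axis=axis, out=out, **kwds)
    return bound(*args, **kwds)
ValueError: attempt to get argmax of an empty sequence
```

```bash
sed -i 's/^for n,c,i in.*/a0=cv2.imread("pics\/top0.png")\nfor n,c,i in(("top",t,a0),("side",s,cv2.imread("pics\/side0.png"))):/; s/r(a,395/r(a0,395/' look.py; python3 look.py
```

```text
top battery_pack 0.9 [234.1 176. ] [0.476  0.3617 0.045 ]
top charger_home 0.56 [232.9 172.4] [0.4864 0.3652 0.045 ]
side battery_pack 0.84 [333.1 171.7] [0.497  0.4025 0.045 ]
side charger_home 0.93 [336.1 173.5] [0.5019 0.3809 0.045 ]
side driver_tip 0.83 [371.8 258.4] [ 0.4551 -0.1033  0.007 ]
side driver_handle 0.52 [373.  286.9] [ 0.4215 -0.2029  0.007 ]
side screwdriver 0.57 [368.3 283. ] [ 0.4205 -0.1791  0.    ]
top violet 80 [np.float64(440.2), np.float64(192.9125)] [ 0.4137 -0.2062  0.01  ] ends [ 0.4    -0.2402  0.01  ] [ 0.4259 -0.176   0.01  ] axis deg 68.03934687671264
side violet 146 [np.float64(370.5821917808219), np.float64(288.1232876712329)] [ 0.4141 -0.2095  0.01  ] ends [ 0.4288 -0.171   0.01  ] [ 0.4013 -0.243   0.01  ] axis deg 69.11276981995509
```

View pics/p4.png

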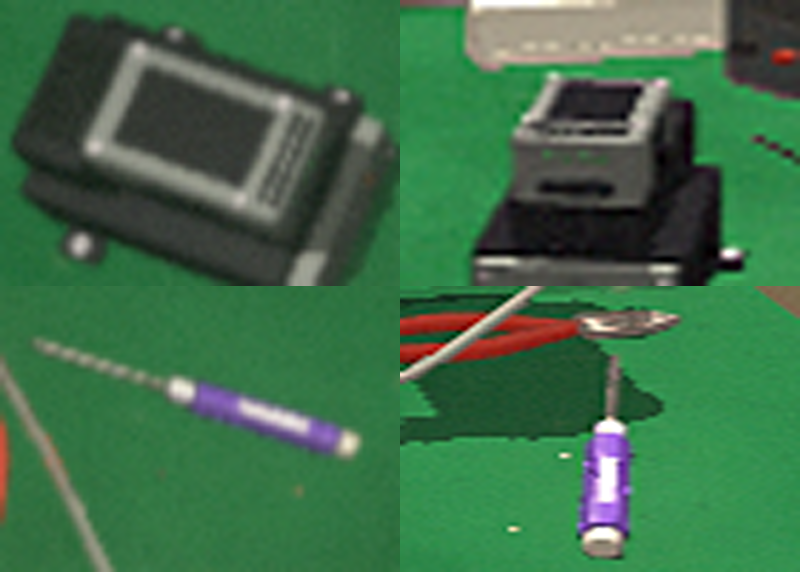

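The top half shows the pack home against the tower, straight on the rail. The driver's tip is at top px (401.7,180) and its cap at (456.2,197.8).

```bash
python3 - <<'E'
from h import *
np.set_printoptions(precision=4,suppress=True)
s=read_camera("side");t=read_camera("top")
for c,a,b in((t,(401.65,180),(456.25,197.8)),(s,(372.1,257.4),(370.35,304.6))):
    A=onz(c,a,.007);B=onz(c,b,.007);d=A-B;print(A,B,np.linalg.norm(d),np.degrees(np.arctan2(d[1],d[0])),"handle",A-d/np.linalg.norm(d)*.118)
E
python3 plan.py .417 -.206 .12 -20.5 9
```

```text
[ 0.4563 -0.1027  0.007 ] [ 0.3986 -0.2503  0.007 ] 0.15849772814446692 68.64917960604095 handle [ 0.4134 -0.2126  0.007 ]
[ 0.4572 -0.0995  0.007 ] [ 0.3985 -0.2521  0.007 ] 0.1634975624716302 68.96577877973007 handle [ 0.4148 -0.2097  0.007 ]
travel [[-0.5, 0.18, 0.3], [-0.5, 0.18, 0.3], [-0.5, 0.18, 0.31], [-0.5, 0.18, 0.3], [-0.5, 0.17, 0.31], [-0.5, 0.17, 0.3], [-0.5, 0.18, 0.31], [-0.5, 0.17, 0.3], [-0.51, 0.18, 0.31]] 
rot [[0.0, 0.0, -0.01], [0.0, 0.0, -0.01], [0.0, 0.0, 0.0], [0.0, 0.0, -0.01], [0.0, 0.0, 0.0], [0.0, 0.0, -0.01], [0.0, 0.0, 0.0], [0.0, 0.0, -0.01], [0.0, 0.0, 0.0]]
from [0.4223 0.0329 0.2568] end [ 0.4171 -0.2062  0.1198] width 0.997 t 18.0
```

```bash
python3 plan.py .413 -.211 .18 -21.2 9
```

```text
travel [[-0.51, 0.17, 0.17], [-0.51, 0.17, 0.17], [-0.51, 0.18, 0.17], [-0.52, 0.18, 0.17], [-0.51, 0.17, 0.17], [-0.52, 0.18, 0.17], [-0.51, 0.18, 0.17], [-0.51, 0.17, 0.17], [-0.52, 0.18, 0.18]] 
rot [[0.0, 0.0, 0.01], [0.0, 0.0, 0.01], [0.0, 0.0, 0.01], [0.0, 0.0, 0.01], [0.0, 0.0, 0.0], [0.0, 0.0, 0.01], [0.0, 0.0, 0.0], [0.0, 0.0, 0.01], [0.0, 0.0, 0.0]]
from [0.4223 0.0329 0.2568] end [ 0.4132 -0.2111  0.1798] width 0.997 t 18.0
```

Call:
{"method": "apply_moves", "body": {"fingers": [1,1,1,0.7,0.6,0.5,0.5,0.5,0.5,0.5,0.5,0.5], "travel": [[-0.51,0.17,0.17],[-0.51,0.17,0.17],[-0.51,0.18,0.17],[-0.52,0.18,0.17],[-0.51,0.17,0.17],[-0.52,0.18,0.17],[-0.51,0.18,0.17],[-0.51,0.17,0.17],[-0.52,0.18,0.18],[0,0,0],[0,0,0],[0,0,0]], "rotation": [[0,0,0.05],[0,0,0],[0,0,0],[0,0,0],[0,0,0],[0,0,0],[0,0,0],[0,0,0],[0,0,0],[0,0,0],[0,0,0],[0,0,0]]}}

```text
time: 19.2
tool_pos: [0.413, -0.2105, 0.18]
tcp_rot: [-2.591, -1.777, -0.001]
wrist_force: [1.0, 0.2, -0.3]
width: 0.502
grip_force: 0.0
```

```bash
python3 plan.py .413 -.211 .004 -21.2 11
```

```text
travel [[0.0, 0.0, 0.32], [0.0, 0.0, 0.32], [0.0, 0.0, 0.32], [0.0, 0.0, 0.32], [0.0, 0.0, 0.32], [0.0, 0.0, 0.32], [0.0, 0.0, 0.32], [0.0, 0.0, 0.32], [0.0, 0.0, 0.32], [0.0, 0.0, 0.32], [-0.01, 0.0, 0.32]] 
rot [[0.0, 0.0, 0.0], [0.0, 0.0, 0.0], [0.0, 0.0, 0.0], [0.0, 0.0, 0.0], [0.0, 0.0, 0.0], [0.0, 0.0, 0.0], [0.0, 0.0, 0.0], [0.0, 0.0, 0.0], [0.0, 0.0, 0.01], [0.0, 0.0, 0.0], [0.0, 0.0, 0.01]]
from [ 0.413  -0.2105  0.18  ] end [ 0.4129 -0.211   0.004 ] width 0.502 t 19.2
```

Call:
{"method": "apply_moves", "body": {"fingers": [0.5,0.5,0.5,0.5,0.5,0.5,0.5,0.5,0.5,0.5,0.5,0.5], "travel": [[0,0,0.3],[0,0,0.5],[0,0,0.5],[0,0,0.5],[0,0,0.5],[0,0,0.5],[0,0,0.3],[0,0,0.2],[0,0,0.15],[0,0,0.07],[0,0,0],[0,0,0]], "rotation": [[0,0,0],[0,0,0],[0,0,0],[0,0,0],[0,0,0],[0,0,0],[0,0,0],[0,0,0],[0,0,0],[0,0,0],[0,0,0],[0,0,0]]}}

```text
time: 20.4
tool_pos: [0.4136, -0.2114, 0.0045]
tcp_rot: [2.59, 1.776, 0.001]
wrist_force: [-0.1, -0.5, -0.0]
width: 0.499
grip_force: 0.0
```

Call:
{"method": "apply_moves", "body": {"fingers": [0.3,0,0,0,0,0,0,0], "travel": [[0,0,0],[0,0,0],[0,0,0],[0,0,0],[0,0,0],[0,0,0],[0,0,0],[0,0,0]], "rotation": [[0,0,0],[0,0,0],[0,0,0],[0,0,0],[0,0,0],[0,0,0],[0,0,0],[0,0,0]], "newtons": 60}}

```text
time: 21.2
tool_pos: [0.4134, -0.2114, 0.0046]
tcp_rot: [2.59, 1.776, 0.001]
wrist_force: [-0.9, 1.1, 5.9]
width: 0.148
grip_force: 58.7
```

Call:
{"method": "apply_moves", "body": {"fingers": [0.35,0.35,0.35,0.35,0.35,0,0,0,0,0], "travel": [[0,0,0],[0,0,0],[0,0,0.04],[0,0,0.04],[0,0,0],[0,0,0],[0,0,0],[0,0,0],[0,0,0],[0,0,0]], "rotation": [[0,0,0],[0,0,0],[0,0,0],[0,0,0],[0,0,0],[0,0,0],[0,0,0],[0,0,0],[0,0,0],[0,0,0]]}}

```text
time: 22.2
tool_pos: [0.4135, -0.2114, 0.0005]
tcp_rot: [2.59, 1.776, 0.001]
wrist_force: [-1.3, -0.2, 6.4]
width: 0.153
grip_force: 58.9
```

Call:
{"method": "apply_moves", "body": {"fingers": [0,0,0,0,0,0,0,0], "travel": [[0,0,-0.05],[0,0,-0.1],[0,0,-0.1],[0,0,-0.2],[0,0,-0.3],[0,0,-0.3],[0,0,0],[0,0,0]], "rotation": [[0,0,0],[0,0,0],[0,0,0],[0,0,0],[0,0,0],[0,0,0],[0,0,0],[0,0,0]]}}

```text
time: 23.0
tool_pos: [0.4133, -0.2113, 0.0528]
tcp_rot: [2.59, 1.776, 0.001]
wrist_force: [-0.3, -0.3, -0.8]
width: 0.15
grip_force: 58.6
```

```bash
cat > tip.py <<'E'
from h import *
np.set_printoptions(precision=4,suppress=True)
st=read_state();print(st["tool_pos"],st["width"],st["grip_force"],st["wrist_force"],st["time"])
c={"side":read_camera("side"),"top":read_camera("top")}
d={}
for k in("driver_tip","driver_handle"):
    for n in c:
        for i in tip_of(n,k)[:2]:print(n,k,round(i["p"],2),np.round(i["location"],1));d.setdefault((n,k),i["location"])
    if ("side",k) in d and ("top",k) in d: print("tri",k,tri(c["side"],d["side",k],c["top"],d["top",k]))
import sys
x,y,w,h,W,H=map(int,sys.argv[2:8])
cv2.imwrite(sys.argv[1],cv2.resize(c["side"]["image"][y:y+h,x:x+w,::-1],(W,H),interpolation=cv2.INTER_CUBIC))
cv2.imwrite("pics/tl.png",c["top"]["image"][:,:,::-1]);cv2.imwrite("pics/sl.png",c["side"]["image"][:,:,::-1])
E
python3 tip.py pics/p5.png 320 210 100 100 600 600
```

```text
[ 0.4133 -0.2113  0.0528] 0.1496364086438358 58.55330765247345 [-0.2986 -0.2672 -0.7882] 23.0
side driver_tip 0.73 [374.9 236. ]
top driver_tip 0.49 [402.7 174.9]
tri driver_tip [ 0.4597 -0.0964  0.0572]
side driver_handle 0.8 [372.7 265.1]
side driver_handle 0.56 [334.1 184.7]
top driver_handle 0.55 [444.5 184.1]
top driver_handle 0.44 [187.1 221.2]
tri driver_handle [ 0.4223 -0.2039  0.0578]
```

View pics/p5.png

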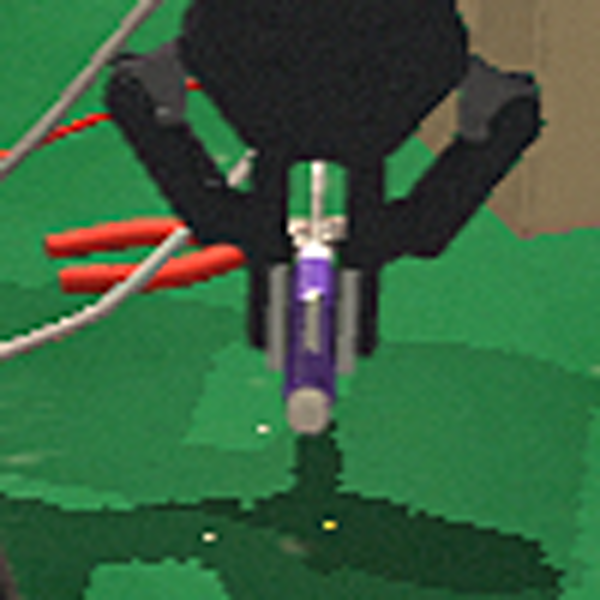

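The driver is held level, handle centred between the pads (crop ~(312,310)), with the tip straight ahead. Lift and carry it over the cables.

Call:
{"method": "apply_moves", "body": {"fingers": [0,0,0,0,0,0,0], "travel": [[0,0,-0.3],[0,0,-0.6],[0,0,-0.7],[0,0,-0.7],[0,0,-0.5],[0,0,-0.2],[0,0,0]], "rotation": [[0,0,0],[0,0,0],[0,0,0],[0,0,0],[0,0,0],[0,0,0],[0,0,0]]}}

```text
time: 24.0
tool_pos: [0.4137, -0.2115, 0.2034]
tcp_rot: [2.589, 1.775, 0.002]
wrist_force: [1.0, -0.3, -1.9]
width: 0.152
grip_force: 58.6
```

```bash
python3 ch.py -225 0 200 12
```

```text
charger x,y mm -575.9 -163.7 z 201.8 yaw 68.88 tilt [-0.0002  0.0001] F [-0.7 -0.1 -1.1] w 0.15192573800127399 t 24.05
travel [[0.59, -0.25, 0.0], [0.59, -0.25, 0.0], [0.59, -0.26, 0.0], [0.59, -0.26, 0.0], [0.59, -0.26, 0.0], [0.59, -0.26, 0.01], [0.59, -0.26, 0.0], [0.59, -0.26, 0.01], [0.59, -0.27, 0.0], [0.59, -0.27, 0.01], [0.59, -0.27, 0.0], [0.59, -0.27, 0.01]] 
rot [[0.0, 0.0, 0.03], [0.0, 0.0, 0.03], [0.0, 0.0, 0.03], [0.0, 0.0, 0.03], [0.0, 0.0, 0.03], [0.0, 0.0, 0.03], [0.0, 0.0, 0.03], [0.0, 0.0, 0.03], [0.0, 0.0, 0.03], [0.0, 0.0, 0.03], [0.0, 0.0, 0.02], [0.0, 0.0, 0.03]]
from [ 0.4128 -0.211   0.2018] end [0.4005 0.1761 0.1998] width 0.152 t 24.05
```

Call:
{"method": "apply_moves", "body": {"fingers": [0,0,0,0,0,0,0,0,0,0,0,0], "travel": [[0.59,-0.25,0],[0.59,-0.25,0],[0.59,-0.26,0],[0.59,-0.26,0],[0.59,-0.26,0],[0.59,-0.26,0],[0.59,-0.26,0],[0.59,-0.26,0],[0.59,-0.27,0],[0.59,-0.27,0],[0.59,-0.27,0],[0.59,-0.27,0]], "rotation": [[0,0,0.03],[0,0,0.03],[0,0,0.03],[0,0,0.03],[0,0,0.03],[0,0,0.03],[0,0,0.03],[0,0,0.03],[0,0,0.03],[0,0,0.03],[0,0,0.02],[0,0,0.03]]}}

```text
time: 25.25
tool_pos: [0.3988, 0.1768, 0.1995]
tcp_rot: [-2.622, -1.729, 0.007]
wrist_force: [0.7, -0.0, -1.0]
width: 0.157
grip_force: 58.6
```

Call:
{"method": "apply_moves", "body": {"fingers": [0,0,0,0,0,0,0,0,0,0], "travel": [[0,0,0.2],[0,0,0.5],[0,0,0.6],[0,0,0.6],[0,0,0.6],[0,0,0.5],[0,0,0.3],[0,0,0.1],[0,0,0],[0,0,0]], "rotation": [[0,0,0],[0,0,0],[0,0,0],[0,0,0],[0,0,0],[0,0,0],[0,0,0],[0,0,0],[0,0,0],[0,0,0]]}}

```text
time: 26.25
tool_pos: [0.4007, 0.1757, 0.0323]
tcp_rot: [2.623, 1.729, -0.0]
wrist_force: [0.2, -0.3, -1.1]
width: 0.15
grip_force: 58.7
```

```bash
python3 ch.py -215 0 18 3; python3 tip.py pics/p6.png 300 150 80 60 800 600;  python3 - <<'E'
from ch import *
s=read_camera("side");t=read_camera("top");st=read_state();p=np.array(st["tool_pos"]);M=R.from_rotvec(st["tcp_rot"]).as_matrix()
for L in(.115,.118,.124): print(L,"pred tip",p+M[:,0]*L+[0,0,.0065],proj(s,p+M[:,0]*L+[0,0,.0065]),proj(t,p+M[:,0]*L+[0,0,.0065]))
b=np.r_[C+u*-.075,.0245];print("hole px",proj(s,b),proj(t,b))
E
```

```text
charger x,y mm -224.7 -0.6 z 32.8 yaw 66.78 tilt [0.001  0.0003] F [-1.2  0.5 -0.1] w 0.1449710843842932 t 26.3
travel [[0.06, 0.0, 0.1], [0.07, -0.01, 0.1], [0.06, 0.0, 0.1]] 
rot [[0.0, 0.0, 0.0], [0.0, 0.0, 0.0], [0.01, -0.01, 0.0]]
from [0.4012 0.176  0.0328] end [0.4045 0.1849 0.0178] width 0.145 t 26.3
[0.4012 0.176  0.0328] 0.1449710843842932 58.66462603211403 [-1.2099  0.4718 -0.1148] 26.3
side driver_handle 0.5 [320.4 199.5]
top driver_handle 0.24 [233.7 172.2]
tri driver_handle [ 0.4787  0.3829 -0.0369]
0.115 pred tip [0.44616235 0.28186287 0.03920985] [326.87093186 186.37647802] [263.71197837 185.92024051]
0.118 pred tip [0.44734443 0.28462017 0.03921145] [327.03395894 186.04653883] [262.7001644  185.54220047]
0.124 pred tip [0.44970859 0.29013476 0.03921466] [327.35769695 185.39134791] [260.6780079  184.78667015]
hole px [328.67376452 186.97999802] [252.97310485 183.05711453]
```

View pics/p6.png

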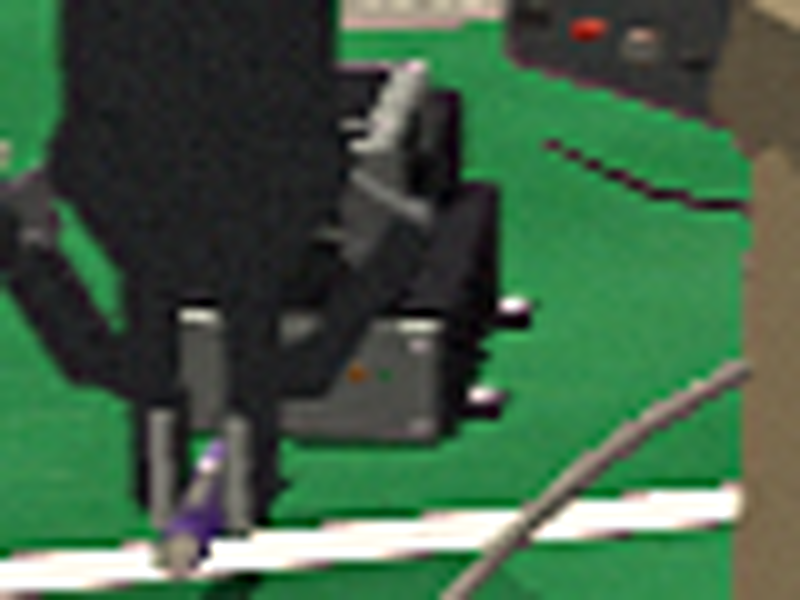

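Call:
{"method": "apply_moves", "body": {"fingers": [0,0,0,0,0,0,0], "travel": [[0.08,-0.02,0.1],[0.08,0,0.1],[0.08,0,0.08],[0.08,0,0],[0,0,0],[0,0,0],[0,0,0]], "rotation": [[0,0,0],[0,0,0],[0,0,0],[0,0,0],[0,0,0],[0,0,0],[0,0,0]]}}

```text
time: 27.4
tool_pos: [0.406, 0.1912, 0.0183]
tcp_rot: [2.623, 1.729, 0.0]
wrist_force: [0.2, -0.1, -0.3]
width: 0.15
grip_force: 58.7
```

```bash
python3 ch.py
```

```text
charger x,y mm -209.0 0.9 z 18.4 yaw 66.79 tilt [0.0001 0.    ] F [-0.1 -0.9 -0.6] w 0.14929371477639475 t 27.45
```

Call:
{"method": "apply_moves", "body": {"fingers": [0,0,0,0,0,0], "travel": [[0.06,0,0],[0.06,0,0],[0.06,0,0],[0.06,0,0],[0,0,0],[0,0,0]], "rotation": [[0,0,0],[0,0,0],[0,0,0],[0,0,0],[0,0,0],[0,0,0]]}}

```text
time: 28.05
tool_pos: [0.4107, 0.2022, 0.0182]
tcp_rot: [2.623, 1.729, -0.0]
wrist_force: [0.0, 0.7, -0.1]
width: 0.146
grip_force: 58.7
```

Call:
{"method": "apply_moves", "body": {"fingers": [0,0,0,0], "travel": [[0.04,0,0],[0.04,0,0],[0,0,0],[0,0,0]], "rotation": [[0,0,0],[0,0,0],[0,0,0],[0,0,0]]}}

```text
time: 28.45
tool_pos: [0.4123, 0.2059, 0.0183]
tcp_rot: [2.623, 1.729, -0.0]
wrist_force: [-1.3, -0.6, -0.1]
width: 0.154
grip_force: 58.7
```

```bash
python3 ch.py
```

```text
charger x,y mm -193.0 1.0 z 18.3 yaw 66.79 tilt [-0.0001 -0.0001] F [ 0.4 -1.9 -0.2] w 0.14930811890151163 t 28.5
```

Call:
{"method": "apply_moves", "body": {"fingers": [0,0,0,0], "travel": [[0.04,0,0],[0.04,0,0],[0,0,0],[0,0,0]], "rotation": [[0,0,0],[0,0,0],[0,0,0],[0,0,0]]}}

```text
time: 28.9
tool_pos: [0.4135, 0.2092, 0.0181]
tcp_rot: [2.623, 1.729, -0.002]
wrist_force: [-0.1, -1.6, 0.9]
width: 0.148
grip_force: 58.7
```

Call:
{"method": "apply_moves", "body": {"fingers": [0,0,0,0], "travel": [[0.04,0,0],[0.02,0,0],[0,0,0],[0,0,0]], "rotation": [[0,0,0],[0,0,0],[0,0,0],[0,0,0]]}}

```text
time: 29.3
tool_pos: [0.4146, 0.2119, 0.018]
tcp_rot: [2.623, 1.729, -0.002]
wrist_force: [-1.7, -3.9, 0.9]
width: 0.15
grip_force: 58.7
```

```bash
python3 ch.py
```

```text
charger x,y mm -186.5 1.3 z 18.0 yaw 66.8 tilt [-0.001  -0.0007] F [-1.3 -4.1 -0.4] w 0.1469951074846756 t 29.35
```

Call:
{"method": "apply_moves", "body": {"fingers": [0,0,0,0,0], "travel": [[0.04,0,0],[0.02,0,0],[0,0,0],[0,0,0],[0,0,0]], "rotation": [[0,0,0],[0,0,0],[0,0,0],[0,0,0],[0,0,0]]}}

```text
time: 29.85
tool_pos: [0.4139, 0.2128, 0.0171]
tcp_rot: [2.622, 1.729, -0.01]
wrist_force: [-2.7, -9.6, -0.3]
width: 0.15
grip_force: 58.9
```

```bash
python3 ch.py
```

```text
charger x,y mm -185.9 2.2 z 17.1 yaw 66.82 tilt [-0.0047 -0.0041] F [-3.  -9.4  0.2] w 0.15083294406340048 t 29.9
```

Call:
{"method": "apply_moves", "body": {"fingers": [0,0,0,0,0,0,0,0,0,0,0,0], "travel": [[-0.1,0,0],[-0.2,0,0],[-0.3,0,0],[-0.3,0,0],[-0.2,0,0],[0,0,-0.3],[0,0,-0.6],[0,0,-0.7],[0,0,-0.8],[0,0,-0.8],[0,0,-0.4],[0,0,0]], "rotation": [[0,0,0],[0,0,0],[0,0,0],[0,0,0],[0,0,0],[0,0,0],[0,0,0],[0,0,0],[0,0,0],[0,0,0],[0,0,0],[0,0,0]]}}

```text
time: 31.1
tool_pos: [0.3971, 0.165, 0.2024]
tcp_rot: [2.622, 1.727, 0.013]
wrist_force: [-0.1, -0.3, -1.3]
width: 0.149
grip_force: 58.7
```

```bash
python3 plan.py .4135 -.2114 .2 -21.1 12
```

```text
travel [[-0.57, 0.27, 0.0], [-0.57, 0.27, 0.0], [-0.57, 0.27, 0.0], [-0.57, 0.27, 0.0], [-0.57, 0.27, 0.0], [-0.57, 0.26, 0.0], [-0.57, 0.26, 0.01], [-0.57, 0.26, 0.0], [-0.57, 0.26, 0.01], [-0.57, 0.26, 0.0], [-0.57, 0.25, 0.01], [-0.57, 0.25, 0.01]] 
rot [[0.01, 0.0, -0.03], [0.0, -0.01, -0.03], [0.01, 0.0, -0.03], [0.0, -0.01, -0.03], [0.01, 0.0, -0.03], [0.0, -0.01, -0.03], [0.01, 0.0, -0.03], [0.0, -0.01, -0.03], [0.01, 0.0, -0.03], [0.0, -0.01, -0.03], [0.01, 0.0, -0.03], [0.0, -0.01, -0.03]]
from [0.3971 0.165  0.2024] end [ 0.4133 -0.2112  0.1998] width 0.149 t 31.1
```

Call:
{"method": "apply_moves", "body": {"fingers": [0,0,0,0,0,0,0,0,0,0,0,0], "travel": [[-0.57,0.27,0],[-0.57,0.27,0],[-0.57,0.27,0],[-0.57,0.27,0],[-0.57,0.27,0],[-0.57,0.26,0],[-0.57,0.26,0],[-0.57,0.26,0],[-0.57,0.26,0],[-0.57,0.26,0],[-0.57,0.25,0],[-0.57,0.25,0]], "rotation": [[0,0,-0.03],[0,0,-0.03],[0,0,-0.03],[0,0,-0.03],[0,0,-0.03],[0,0,-0.03],[0,0,-0.03],[0,0,-0.03],[0,0,-0.03],[0,0,-0.03],[0,0,-0.03],[0,0,-0.03]]}}

```text
time: 32.3
tool_pos: [0.4095, -0.2126, 0.1961]
tcp_rot: [-2.588, -1.776, 0.001]
wrist_force: [-0.3, 0.1, 0.1]
width: 0.147
grip_force: 58.7
```

Call:
{"method": "apply_moves", "body": {"fingers": [0,0,0,0,0,0,0,0,0,0], "travel": [[0,0,0.3],[0,0,0.6],[0,0,0.7],[0,0,0.7],[0,0,0.6],[0,0,0.4],[0,0,0.2],[0,0,0.1],[0,0,0],[0,0,0]], "rotation": [[0,0,0],[0,0,0],[0,0,0],[0,0,0],[0,0,0],[0,0,0],[0,0,0],[0,0,0],[0,0,0],[0,0,0]]}}

```text
time: 33.3
tool_pos: [0.4117, -0.2122, 0.0191]
tcp_rot: [2.589, 1.777, 0.001]
wrist_force: [0.4, 0.4, 0.6]
width: 0.15
grip_force: 58.7
```

```bash
python3 tip.py pics/p7.png 300 150 120 160 450 600; python3 - <<'E'
from h import *
s=read_state();print(R.from_rotvec(s["tcp_rot"]).as_matrix().round(4).tolist())
E
```

```text
[ 0.4117 -0.2122  0.0191] 0.15004623715369364 58.70461240410805 [0.3517 0.4185 0.5971] 33.3
side driver_handle 0.54 [370.2 279.8]
top driver_handle 0.63 [445.1 188.3]
top driver_handle 0.28 [231.7 172.3]
tri driver_handle [ 0.4161 -0.2127  0.0322]
[[0.3591, 0.9333, 0.0012], [0.9333, -0.3591, -0.0008], [-0.0003, 0.0014, -1.0]]
```

View pics/p7.png

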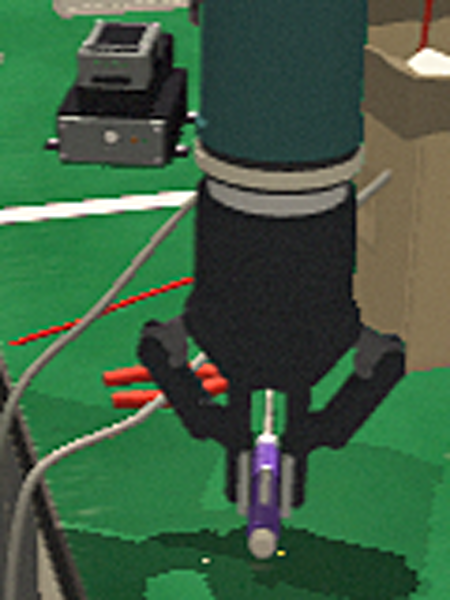

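The pack is still home (crop ~(125,55)) and the driver hangs straight and level in the fingers just above the bench. Set it down and release.

Call:
{"method": "apply_moves", "body": {"fingers": [0,0,0,0,0,0], "travel": [[0,0,0.1],[0,0,0.1],[0,0,0.1],[0,0,0.06],[0,0,0],[0,0,0]], "rotation": [[0,0,0],[0,0,0],[0,0,0],[0,0,0],[0,0,0],[0,0,0]]}}

```text
time: 34.2
tool_pos: [0.4105, -0.2114, 0.0005]
tcp_rot: [-2.588, -1.777, 0.001]
wrist_force: [-3.3, 1.7, 8.5]
width: 0.147
grip_force: 62.2
```

Call:
{"method": "apply_moves", "body": {"fingers": [0.2,0.25,0.3,0.4,0.4,0.4,0.4,0.4,0.4,0.4,0.4,0.4], "travel": [[0,0,0],[0,0,0],[0,0,0],[0,0,0],[0,0,-0.1],[0,0,-0.2],[0,0,-0.4],[0,0,-0.6],[0,0,-0.8],[0,0,-0.8],[0,0,-0.4],[0,0,0]], "rotation": [[0,0,0],[0,0,0],[0,0,0],[0,0,0],[0,0,0],[0,0,0],[0,0,0],[0,0,0],[0,0,0],[0,0,0],[0,0,0],[0,0,0]]}}

```text
time: 35.4
tool_pos: [0.4138, -0.2133, 0.1705]
tcp_rot: [2.583, 1.773, 0.006]
wrist_force: [0.1, -0.0, 0.4]
width: 0.397
grip_force: 0.0
```

```bash
python3 tip.py pics/p8.png 300 150 120 160 450 600
```

```text
[ 0.4138 -0.2133  0.1705] 0.3969664926345119 0.0 [ 0.1149 -0.0407  0.4178] 35.4
side driver_tip 0.72 [370.9 258.5]
side driver_handle 0.69 [369.5 287.5]
top driver_handle 0.61 [439.7 191.1]
tri driver_handle [ 0.4164 -0.205   0.0089]
```

View pics/p8.png

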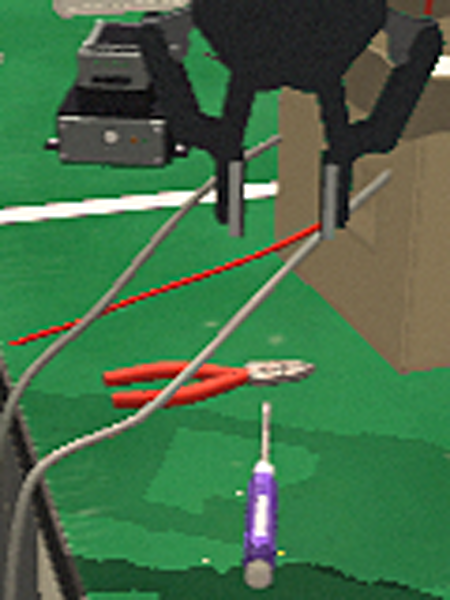

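The driver lies on the bench at its old place (crop ~(262,500)), the hand is clear, and the pack is home. Handing in.

```bash
python3 -c "
from workcell import *
print(finish_job())"
```

```text
the job is handed in; nothing more can be done
None
```

I handed the job in at about 35 s of the 59 s limit, but the hand-in returned no verdict. The pack is home on the rail and resisted when I pulled back. The reset button gave about 3–4 mm under the driver tip and then stopped firm. The screwdriver is back on the bench, and the torch, dish and cutters were not touched. I judged the detent and the button by force and position, because neither could be seen directly.

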